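# Pack the gift tin

### The job

Pack the round gift tin: take off its lid, then lift out the cake insert, setting each down flat on the counter clear of the tin; stand every jam jar that is on the counter upright inside the tin, and then tip only the walnuts out of the two-section dish into it, keeping every truffle in its own section. Afterwards set the dish back down level on the counter clear of the tin, and put the lid back on the tin so that it sits flat and fully home; the insert stays out. Leave the ramekin, the steel prep bowl and the palette knife where they are.

Things in the scene. Friction and masses are not known exactly. Their poses are not given: they have to be found in the camera images.
- tin: Round grey gift tin, open at the top under its lid, fixed to the counter: outer diameter 180 mm, inner diameter 172 mm, height 110 mm, floor 4 mm thick. Origin: centre of its underside, z up. At the start the insert stands on its floor and the lid closes it.
- lid: Flat round grey lid, 0.25 kg: disc 184 mm across, 5 mm thick; below it a plug 160 mm across, 6 mm deep, that drops into the tin's mouth with 6 mm play all round; above it, on the centre, an upright wooden knob 32 mm across. Origin: centre of the plug's underside; disc top at z = 11 mm, knob top at 45 mm. Fully home, its origin is 104 mm above the tin's. Stands on its plug on the counter.
- insert: Lift-out cake insert: a round metal plate 140 mm in diameter and 5 mm thick with an upright round stem 20 mm in diameter on its centre, its top 90 mm above the plate's underside. Origin: centre of the underside. At the start it stands on the tin's floor under the lid. About 0.18 kg.
- dish: White two-section dish, loose, 0.45 kg, 186 mm long (own x), 122 mm wide (own y). Origin: centre of the underside, z up. A wall 14 mm thick, 40 mm high along own y in the middle parts it. Floor 6 mm thick; long sides walled, 41 mm high; each end is a 30 degree ramp from the floor at x = +-55 mm up to an open lip at x = +-93 mm, z = 28 mm. Walnuts lie in the +x section, truffles in the -x one.
- tab_top (a point): Top centre of the dish's upright grip tab, 90 mm above the dish's origin: the tab is the raised middle of the dividing wall, 14 mm thick (dish x), 54 mm wide (dish y), standing 50 mm above the wall's top edge.
- pour_lip (a point): Middle of the pouring lip of the walnuts' section, at x = 93, z = 28 mm in the dish's frame. The balls of the section that faces down roll out over its lip once the dish is tipped well past 30 degrees (45 to 55 empties it); the middle wall keeps the other section's balls in.
- walnut1: Whole walnut in its shell, a light brown ball with a seam, 36 mm in diameter, 20 g, in the dish's +x section at the start; two or three are present. Origin: its centre.
- walnut2: Whole walnut in its shell, a light brown ball with a seam, 36 mm in diameter, 20 g, in the dish's +x section at the start; two or three are present. Origin: its centre.
- walnut3: Whole walnut in its shell, a light brown ball with a seam, 36 mm in diameter, 20 g, in the dish's +x section at the start; two or three are present. Origin: its centre.
- truffle1: Chocolate truffle, a smooth dark ball 28 mm in diameter, 14 g, in the dish's -x section. Origin: its centre.
- truffle2: Chocolate truffle, a smooth dark ball 28 mm in diameter, 14 g, in the dish's -x section. Origin: its centre.
- truffle3: Chocolate truffle, a smooth dark ball 28 mm in diameter, 14 g, in the dish's -x section. Origin: its centre.
- jar1: Small jam jar, upright cylinder with a metal cap, 48 mm in diameter, 60 mm tall, 0.18 kg, standing on the counter; one to three are present. Origin: centre of its underside. Up to three fit upright in the tin side by side (for instance 48 mm from its axis).
- jar2: Small jam jar, upright cylinder with a metal cap, 48 mm in diameter, 60 mm tall, 0.18 kg, standing on the counter; one to three are present. Origin: centre of its underside. Up to three fit upright in the tin side by side (for instance 48 mm from its axis).
- jar3: Small jam jar, upright cylinder with a metal cap, 48 mm in diameter, 60 mm tall, 0.18 kg, standing on the counter; one to three are present. Origin: centre of its underside. Up to three fit upright in the tin side by side (for instance 48 mm from its axis).
- ramekin: White ramekin, 60 mm across, 40 mm tall, loose, not part of the job. Origin: centre of the underside.
- prep_bowl: Small steel prep bowl, 100 mm across, 50 mm tall, loose, not part of the job. Origin: centre of the underside.
- palette_knife: Palette knife, 240 mm long, 20 to 40 mm wide, lying flat to the right of the jars, not part of the job. Origin: centre of the underside, own x along it.

How it is judged:
By the outcome, as a careful person would: the job done as asked, in the order asked, and still so for the second after the job is handed in, with the robot touching nothing.
Of jar1, jar2, jar3 only 1 to 3 are there at a start; the rules pass over those that are not, and their reading is None.
Of walnut1, walnut2, walnut3 only 2 to 3 are there at a start; the rules pass over those that are not, and their reading is None.
At some moment in a run one of jar1, jar2, jar3, insert may be knocked a few centimetres aside while the robot is not near it.
It also fails if it takes over 210 s, if anything falls off the work surface, if the arm or the gripper's body presses on something with over 40 N, if the wrist force passes 120 N, or if a joint passes its speed limit or range.

### The arm

A 7-joint arm with a two-finger parallel gripper is mounted at the origin on the work surface. World frame = base frame: x ahead of the robot, y to its left, z up, the work surface at z = 0. Lengths are in m, angles in rad, forces in N, time in s.
With the tool pointing down it reaches from about 0.4 to 0.925 m from the base axis. Payload 5.6 kg.
Tool frame: the origin (TCP) lies midway between the tips of the shut fingers; the grasp point (between the pads) lies 19 mm behind it; z points along the fingers, y is the direction in which the jaws open and shut (so a half turn about z gives the same grasp; the last joint's range is limited). The gripper opens to 85 mm and grips with 20 to 120 N. Pads are 22 mm wide; open, the fingers measure 114 mm over their backs; the gripper's body (76 mm by 85 mm) begins 54 mm behind the grasp point. The pads swing forward as they close: fully open they stand 13 mm farther back than shut.
Start: joints at [-1.198, 0.468, -0.012, 1.603, 0.006, 1.071, -0.056], TCP at [0.263, 0.595, 0.231] pointing down, gripper open.
Joint ranges: [-2.53, 2.53], [-0.31, 2.02], [-1.57, 1.55], [0.28, 2.44], [-1.29, 4.43], [0.15, 1.84], [-2.92, 2.92]. Speed limits (rad/s): [2.57, 2.57, 3.14, 3.14, 3.14, 3.14, 3.14].

### API

Orientations are given as a rotation vector (axis times angle).
In Python, from workcell import robot, camera, get_calibration gives the robot as it stands. The module is installed in compiled form; this text tells all that it offers.
- The arm moves only by the shell command python3 -m handwheel 'ROWS' [OPENING]. ROWS is JSON, a list that holds one entry, the list of rows, each a list of 6 numbers: the shift along the tool's x, y, z scaled (see below), then the turn, a rotation vector about the tool's x, y, z scaled (see below). A call has 1 to 8 rows; each row shifts and turns the commanded pose from where the row before left it, along the tool's axes as they then stand; what a row does not reach is not made up. The controller multiplies each number of a shift by 15 cm and each number of a turn by 0.12 rad. A row lasts 1/8 s, in which the tool goes at most 62.5 mm and 10.7 degrees, less where a joint would pass 70% of its speed; a pose out of reach is approached as far as the arm can. A call with a number of a shift or a turn outside -1 to 1 is refused whole. A call with a gripper value outside its range is refused whole. OPENING is the opening, from 0 (shut) to 1 (fully open), set as the call begins (- or left out, the last holds). The fingers move at their own pace and stop on an object; the grip force is fixed at half the most. Time passes only in rows, so rows that do not move let the fingers close. It gives the time, the measured TCP pose, the force and the opening at its end, in the units of the state.
- robot.sense(): the state, without advancing time (a new reading comes with each control period).
- camera(name): name is "scene" or "top" or "wrist"; returns (picture, depth): 384x512x3 uint8, red, green, blue; 384x512 float32, m along the optical axis (not along the pixel's ray), 0 where there is no reading.
- get_calibration(name): a dict with "K" (3x3 intrinsics, pixels), "R" (3x3) and "t" (3): a world point X has camera coordinates R X + t. Camera axes: x right, y down, z forward; pixel columns grow to the right and rows downward; lengths in m; the calibration is good to about 2 mm. A picture is of the moment at which its call begins: read the wrist's pose just before it. get_calibration takes no time and is no camera call; for the wrist camera it gives the pose at the moment of the call.
- robot.close_job(): hands the job in, once; it reports no verdict.
The state is a dict: "time_s": time; "q": joint angles; "qvel": joint speeds; "effort": joint torques, N m; "position": TCP position; "tcp_rot": TCP orientation; "ft_force": force on the tool from outside, world axes, zero at the start; "ft_torque": the same for the moment, N m; "opening": finger opening in m.
Only numpy, scipy, OpenCV 4.12 (cv2) and the standard library are available. Lean on these libraries where they do the work, as an engineer would, in place of code of your own. Each camera call takes 0.05 s, during which the arm holds its last target. There are 200 camera calls.

## Working session

There is one attempt and no reset: what is moved stays moved. The work goes in short steps, Python scripts to look and compute and a shell command to move; the robot and the scene stay as the last step left them, time stands still between calls to the robot, and variables do not carry over. Pictures are saved under pics/ and viewed, about 12 in all and at most 16, crops included, and the job is handed in when it is done.

```bash
mkdir -p pics; cat > h.py <<'E'
import numpy as np,cv2
from workcell import robot,camera,get_calibration
from scipy.spatial.transform import Rotation as Ro
def shot(n,f):
    c=get_calibration(n);p,d=camera(n)
    cv2.imwrite('pics/'+f+'.png',p[:,:,::-1]);np.savez('pics/'+f+'.npz',p=p,d=d,**{k:np.array(c[k]) for k in('K','R','t')})
    return p,d,c
def cloud(d,c):
    v,u=np.mgrid[:d.shape[0],:d.shape[1]]
    K=np.array(c['K']);x=np.stack([(u-K[0,2])/K[0,0]*d,(v-K[1,2])/K[1,1]*d,d],-1)
    X=(x-np.array(c['t']))@np.array(c['R'])
    X[d==0]=np.nan
    return X
def go(target,rot=None):
    """print tool-frame shift (units) and turn (units) to target"""
    s=robot.sense();R=Ro.from_rotvec(s['tcp_rot'])
    dx=R.inv().apply(np.array(target)-s['position'])
    print('shift units',np.round(dx/.15,3),'pos',np.round(s['position'],4))
    if rot is not None: print('turn units',np.round((R.inv()*rot).as_rotvec()/.12,3))
E
python3 - <<'E'
from h import *
s=robot.sense();print({k:np.round(v,3) for k,v in s.items()});print(Ro.from_rotvec(s['tcp_rot']).as_matrix().round(3))
a=shot('top','top0')[0];b=shot('scene','sc0')[0]
for n in('top','scene'):
    c=get_calibration(n);print(n,(-np.array(c['R']).T@np.array(c['t'])).round(3),np.array(c['R']).round(2).tolist())
E
```

```text
{'time_s': np.float64(0.0), 'q': array([-1.198,  0.468, -0.012,  1.604,  0.006,  1.071, -0.056]), 'qvel': array([ 0.001,  0.   ,  0.001,  0.   , -0.   , -0.001,  0.001]), 'effort': array([ 0.0000e+00, -5.3238e+01,  2.1000e-02, -2.5130e+01,  1.1000e-02,
        8.0000e-03, -0.0000e+00]), 'position': array([0.262, 0.594, 0.23 ]), 'tcp_rot': array([-6.480e-01, -3.074e+00,  3.000e-03]), 'ft_force': array([ 0.335, -1.159, -0.458]), 'ft_torque': array([ 0.02 , -0.012,  0.058]), 'opening': np.float64(0.085)}
[[-0.915  0.404 -0.001]
 [ 0.404  0.915 -0.002]
 [-0.    -0.002 -1.   ]]
top [ 0.409 -0.024  1.17 ] [[0.02, -1.0, -0.0], [-0.99, -0.02, -0.12], [0.12, 0.0, -0.99]]
scene [1.001 0.795 0.868] [[-0.88, 0.47, 0.01], [0.29, 0.56, -0.77], [-0.37, -0.68, -0.63]]
```

View pics/top0.png

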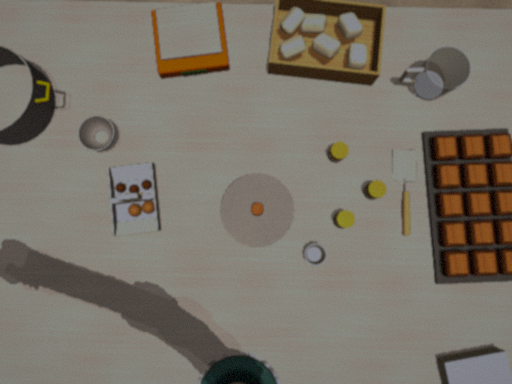

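View pics/sc0.png

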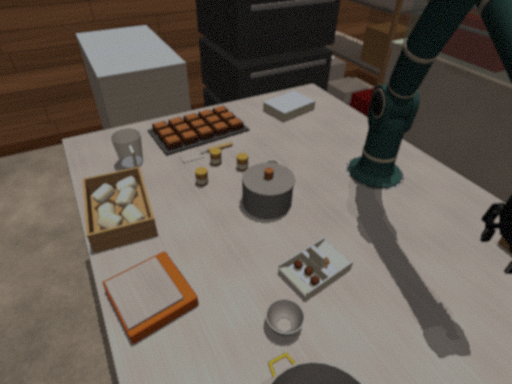

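```bash
python3 - <<'E'
from h import *
z=np.load('pics/top0.npz');X=cloud(z['d'],z)
for n,(u,v) in dict(knob=(257,209),j1=(339,151),j2=(375,189),j3=(344,219),ram=(314,253),bowl=(99,134)).items():
    # refine: points near in xy above local zmin
    P=X[v,u]; 
    m=(np.hypot(X[...,0]-P[0],X[...,1]-P[1])<.05)&(X[...,2]>P[2]-.012)&(X[...,2]<P[2]+.012)
    q=X[m];print(n,P.round(3),q.shape,'mid',((q.min(0)+q.max(0))/2).round(3),'mean',np.nanmean(q,0).round(3))
m=(abs(X[...,2]-.115)<.006);q=X[m];q=q[np.hypot(q[:,0]-.43,q[:,1])<.15];print('disc',q.min(0).round(3),q.max(0).round(3),((q.min(0)+q.max(0))/2).round(3))
D=X[155:245,100:170].reshape(-1,3);D=D[D[:,2]>.02]
r=cv2.minAreaRect((D[:,:2]*1000).astype(np.float32));print('dish',r)
T=D[D[:,2]>.07];print('tab',T.mean(0).round(3),T.max(0).round(3),cv2.minAreaRect((T[:,:2]*1000).astype(np.float32)))
a=cv2.imread('pics/top0.png')[150:250,90:180];b=cv2.imread('pics/sc0.png')[225:305,265:365]
cv2.imwrite('pics/c1.png',np.hstack([cv2.resize(a,(432,480),interpolation=2),cv2.resize(b,(360,288*10//6),interpolation=2)]))
E
```

```text
knob [ 0.483 -0.038  0.152] (134, 3) mid [ 0.486 -0.038  0.149] mean [ 0.485 -0.038  0.15 ]
j1 [ 0.648 -0.254  0.064] (258, 3) mid [ 0.653 -0.256  0.061] mean [ 0.652 -0.255  0.061]
j2 [ 0.549 -0.349  0.062] (270, 3) mid [ 0.551 -0.355  0.059] mean [ 0.55  -0.353  0.061]
j3 [ 0.468 -0.267  0.061] (269, 3) mid [ 0.47  -0.27   0.058] mean [ 0.469 -0.27   0.061]
ram [ 0.377 -0.197  0.007] (889, 3) mid [ 0.377 -0.197  0.007] mean [ 0.378 -0.195  0.003]
bowl [0.695 0.408 0.008] (540, 3) mid [0.69  0.397 0.008] mean [0.688 0.398 0.009]
disc [ 0.394 -0.128  0.11 ] [0.576 0.052 0.121] [ 0.485 -0.038  0.116]
dish ((514.4442138671875, 295.276123046875), (190.56814575195312, 123.64125061035156), 8.27590560913086)
tab [0.513 0.293 0.089] [0.523 0.321 0.096] ((514.2576904296875, 294.5232238769531), (14.455008506774902, 53.06767272949219), 8.337182998657227)
```

View pics/c1.png

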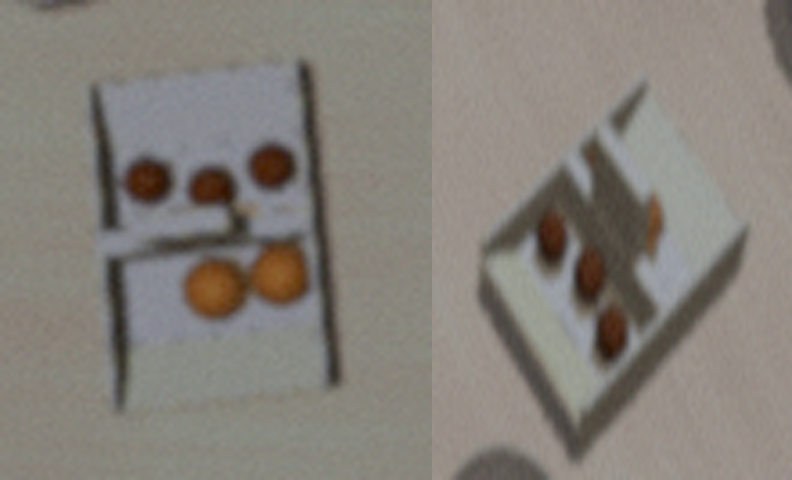

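The top view shows the closed tin with its knob at (257,209), and three jars at (339,151), (375,189) and (344,219). The ramekin is at (314,253). The dish at (135,198) holds 3 truffles on its far side and 2 walnuts on its near side, so its own +x points towards the robot.

I'll align the tool with the world axes and move over the lid knob.

```bash
python3 -m handwheel '[[[0,0,0,0,0,-0.865],[0,0,0,0,0,-0.865],[0,0,0,0,0,-0.865],[0,0,0,0,0,-0.865],[-0.124,-0.351,0,0,0,0],[-0.124,-0.351,0,0,0,0],[-0.124,-0.351,0,0,0,0],[-0.124,-0.351,0,0,0,0]]]' 0.7 | tail -3
python3 -m handwheel '[[[-0.124,-0.351,0,0,0,0],[-0.124,-0.351,0,0,0,0],[-0.124,-0.351,0,0,0,0],[-0.124,-0.351,0,0,0,0],[-0.124,-0.351,0,0,0,0],[-0.124,-0.351,0,0,0,0],[-0.124,-0.351,0,0,0,0],[-0.124,-0.351,0,0,0,0]]]'
python3 -m handwheel '[[[0,0,0,0,0,0],[0,0,0,0,0,0]]]'
python3 - <<'E'
from h import *
R0=Ro.from_matrix([[-1,0,0],[0,1,0],[0,0,-1]])
go([.485,-.038,.122],R0);print(robot.sense()['q'].round(2))
p,d,c=shot('wrist','w0');X=cloud(d,c)
m=(abs(X[...,2]-.149)<.008);q=X[m];print(q.shape, (q.min(0)+q.max(0))/2)
E
```

```text
tcp_rot: [-0.001, -3.141, 0.001]
ft_force: [0.5, -0.2, 0.5]
opening: 0.0597
time_s: 2.1
position: [0.4856, -0.039, 0.2313]
tcp_rot: [0.001, 3.141, 0.0]
ft_force: [1.3, 0.4, 0.1]
opening: 0.0598
time_s: 2.35
position: [0.4849, -0.0368, 0.2309]
tcp_rot: [-0.001, -3.14, -0.001]
ft_force: [-0.8, -0.1, 0.6]
opening: 0.06
shift units [-0.002 -0.008  0.726] pos [ 0.4849 -0.0368  0.2309]
turn units [ 0.004 -0.009 -0.005]
[-0.25  0.19  0.29  2.01 -0.07  0.95  1.64]
(1311, 3) [ 0.48558171 -0.03726285  0.14539963]
```

View pics/w0.png

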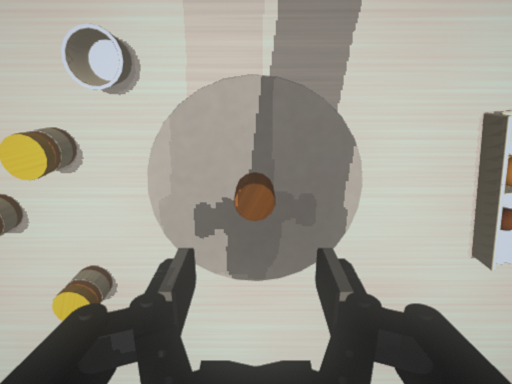

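```bash
python3 -m handwheel '[[[0,-0.008,0.242,0,0,0],[0,0,0.242,0,0,0],[0,0,0.242,0,0,0],[0,0,0,0,0,0],[0,0,0,0,0,0]]]' | head -2
python3 -m handwheel '[[[0,0,0,0,0,0],[0,0,0,0,0,0],[0,0,0,0,0,0],[0,0,0,0,0,0]]]' 0
python3 -m handwheel '[[[0,0,-0.1,0,0,0],[0,0,-0.15,0,0,0],[0,0,-0.15,0,0,0],[-0.137,0.025,0,0,0,0],[-0.273,0.051,0,0,0,0],[-0.273,0.051,0,0,0,0],[-0.273,0.051,0,0,0,0],[-0.273,0.051,0,0,0,0]]]'
python3 -m handwheel '[[[-0.137,0.025,0.0,0,0,0],[0,0,0.25,0,0,0],[0,0,0.3,0,0,0],[0,0,0.25,0,0,0],[0,0,0.15,0,0,0],[0,0,0.05,0,0,0],[0,0,0,0,0,0],[0,0,0,0,0,0]]]'
python3 - <<'E'
from h import *
R0=Ro.from_matrix([[-1,0,0],[0,1,0],[0,0,-1]])
go([.69,0,.018],R0)
E
```

```text
time_s: 3.02
position: [0.4861, -0.0377, 0.1235]
time_s: 3.52
position: [0.4864, -0.0383, 0.124]
tcp_rot: [0.001, 3.139, 0.001]
ft_force: [-1.5, 1.0, 6.5]
opening: 0.03
time_s: 4.53
position: [0.6707, -0.0041, 0.1832]
tcp_rot: [-0.001, -3.142, 0.0]
ft_force: [1.0, -0.5, -2.5]
opening: 0.0303
time_s: 5.52
position: [0.6916, -0.0006, 0.0342]
tcp_rot: [0.001, 3.139, 0.0]
ft_force: [0.9, 0.8, -1.8]
opening: 0.0304
shift units [0.011 0.004 0.108] pos [ 6.916e-01 -6.000e-04  3.420e-02]
turn units [ 0.001  0.024 -0.006]
```

```bash
python3 -m handwheel '[[[0,0,0.05,0,0,0],[0,0,0.035,0,0,0],[0,0,0.01,0,0,0],[0,0,0,0,0,0]]]'
python3 -m handwheel '[[[0,0,0,0,0,0],[0,0,0,0,0,0],[0,0,0,0,0,0]]]' 0.7
python3 -m handwheel '[[[0,0,-0.2,0,0,0],[0,0,-0.3,0,0,0],[0,0,-0.3,0,0,0],[0,0,-0.2,0,0,0],[0,0,-0.3,0,0,0],[0,0,-0.2,0,0,0],[0,0,0,0,0,0]]]' |head -2
python3 - <<'E'
from h import *
p,d,c=shot('wrist','w1');X=cloud(d,c)
m=(abs(X[...,2]-.045)<.008)&(np.hypot(X[...,0]-.69,X[...,1])<.03);q=X[m];print('knob',q.shape, ((q.min(0)+q.max(0))/2).round(4))
m=(abs(X[...,2]-.011)<.01)&(np.hypot(X[...,0]-.69,X[...,1])<.12);q=X[m]
print('lid disc plane',np.linalg.lstsq(np.c_[q[:,:2],np.ones(len(q))],q[:,2],rcond=None)[0].round(4))
p,d,c=shot('top','top1');X=cloud(d,c)
m=(abs(X[...,2]-.094)<.012)&(np.hypot(X[...,0]-.485,X[...,1]+.038)<.06);q=X[m];print('stem',q.shape,((q.min(0)+q.max(0))/2).round(4))
go([.485,-.038,.23]);
E
```

```text
time_s: 6.02
position: [0.6904, -0.0005, 0.0201]
tcp_rot: [-0.001, -3.142, -0.001]
ft_force: [-5.2, 0.8, 10.8]
opening: 0.0301
time_s: 6.4
position: [0.6904, -0.0006, 0.018]
tcp_rot: [0.001, 3.142, -0.0]
ft_force: [-0.2, 0.1, -0.3]
opening: 0.0598
time_s: 7.28
position: [0.6919, -0.0008, 0.2463]
knob (632, 3) [ 6.902e-01 -5.000e-04  4.160e-02]
lid disc plane [-0.0004 -0.0006  0.01  ]
stem (45, 3) [ 0.4837 -0.0388  0.0939]
shift units [ 1.366 -0.251  0.084] pos [ 6.899e-01 -5.000e-04  2.425e-01]
```

View pics/top1.png

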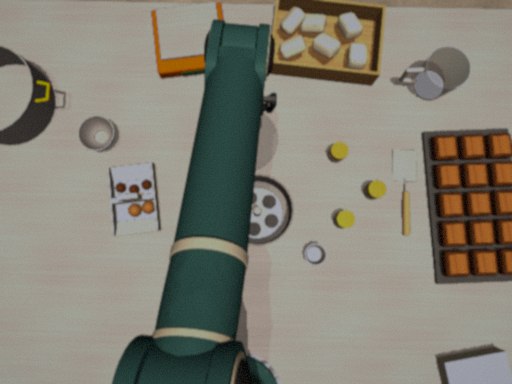

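The lid is lying flat at (0.69, 0). The tin is now open and shows the insert's plate. I'll move over the tin and check the stem.

```bash
python3 -m handwheel '[[[0.2,-0.037,0,0,0,0],[0.29,-0.053,0.03,0,0,0],[0.29,-0.053,0.03,0,0,0],[0.29,-0.054,0.024,0,0,0],[0.296,-0.054,0,0,0,0],[0,0,0,0,0,0]]]' |head -2
python3 - <<'E'
from h import *
R0=Ro.from_matrix([[-1,0,0],[0,1,0],[0,0,-1]])
p,d,c=shot('wrist','w2');X=cloud(d,c)
m=(abs(X[...,2]-.094)<.008)&(np.hypot(X[...,0]-.485,X[...,1]+.038)<.065);q=X[m];print('stem',q.shape, ((q.min(0)+q.max(0))/2).round(4),(q.max(0)-q.min(0)).round(3))
T=((q.min(0)+q.max(0))/2)
m=(abs(X[...,2]-.11)<.006)&(np.hypot(X[...,0]-.485,X[...,1]+.038)<.11);q=X[m];print('rim', cv2.minEnclosingCircle((q[:,:2]*1000).astype(np.float32)))
go([T[0],T[1],.068],R0)
E
```

```text
time_s: 8.12
position: [0.4816, -0.0387, 0.2291]
stem (370, 3) [ 0.4851 -0.0379  0.0905] [0.019 0.019 0.009]
rim ((487.4554443359375, -39.146522521972656), 90.02400207519531)
shift units [-1.000e-02  1.000e-03  1.078e+00] pos [ 0.4839 -0.0382  0.2297]
turn units [ 0.003 -0.014 -0.01 ]
```

```bash
python3 -m handwheel '[[[-0.01,0,0.3,0,0,0],[0,0,0.3,0,0,0],[0,0,0.3,0,0,0],[0,0,0.178,0,0,0],[0,0,0,0,0,0],[0,0,0,0,0,0]]]' | head -2
python3 -m handwheel '[[[0,0,0,0,0,0],[0,0,0,0,0,0],[0,0,0,0,0,0],[0,0,0,0,0,0],[0,0,0,0,0,0]]]' 0
python3 -m handwheel '[[[0,0,-0.1,0,0,0],[0,0,-0.25,0,0,0],[0,0,-0.3,0,0,0],[0,0,-0.25,0,0,0],[0,0,-0.1,0,0,0],[0,0,0,0,0,0],[-0.103,0.118,0,0,0,0],[-0.205,0.236,0,0,0,0]]]'
python3 -m handwheel '[[[-0.205,0.236,0,0,0,0],[-0.205,0.236,0,0,0,0],[-0.205,0.236,0,0,0,0],[-0.205,0.236,0,0,0,0],[-0.205,0.236,0,0,0,0],[-0.103,0.118,0,0,0,0],[0,0,0.1,0,0,0],[0,0,0.25,0,0,0]]]'
python3 -m handwheel '[[[0,0,0.25,0,0,0],[0,0,0.2,0,0,0],[0,0,0.1,0,0,0],[0,0,0,0,0,0]]]'
```

```text
time_s: 8.93
position: [0.4879, -0.0381, 0.0692]
time_s: 9.55
position: [0.4876, -0.038, 0.0699]
tcp_rot: [0.001, 3.14, 0.001]
ft_force: [-1.1, 1.1, 6.2]
opening: 0.0181
time_s: 10.55
position: [0.5328, 0.0149, 0.2173]
tcp_rot: [-0.006, -3.139, 0.001]
ft_force: [0.2, 0.9, -1.9]
opening: 0.0182
time_s: 11.55
position: [0.7026, 0.2096, 0.1648]
tcp_rot: [0.001, 3.141, -0.0]
ft_force: [0.0, -0.0, -2.4]
opening: 0.0184
time_s: 12.05
position: [0.7011, 0.2088, 0.0817]
tcp_rot: [-0.002, -3.138, 0.002]
ft_force: [-0.5, 0.0, -1.3]
opening: 0.0183
```

```bash
python3 -m handwheel '[[[0,0,0.06,0,0,0],[0,0,0.045,0,0,0],[0,0,0,0,0,0],[0,0,0,0,0,0]]]'
python3 -m handwheel '[[[0,0,0,0,0,0],[0,0,0,0,0,0],[0,0,0,0,0,0],[0,0,-0.2,0,0,0],[0,0,-0.3,0,0,0],[0,0,-0.3,0,0,0],[0,0,-0.3,0,0,0],[0,0,-0.3,0,0,0]]]' 0.7 | head -2
python3 -m handwheel '[[[0.104,-0.37,0,0,0,0],[0.104,-0.37,0,0,0,0],[0.104,-0.37,0,0,0,0],[0.104,-0.37,0,0,0,0],[0.104,-0.37,0,0,0,0],[0.104,-0.37,0,0,0,0],[0.104,-0.37,0,0,0,0],[0.104,-0.37,0,0,0,0]]]' 0.88 | head -2
python3 -m handwheel '[[[0.104,-0.37,0,0,0,0],[0,0,0,0,0,0],[0,0,0,0,0,0]]]' | head -2
cat >> h.py <<'E'
R0=Ro.from_matrix([[-1,0,0],[0,1,0],[0,0,-1]])
def cyl(X,x,y,z,r,tol=.01):
    m=(abs(X[...,2]-z)<tol)&(np.hypot(X[...,0]-x,X[...,1]-y)<r);q=X[m]
    if len(q)<15: return None
    (a,b),rr=cv2.minEnclosingCircle((q[:,:2]*1000).astype(np.float32))
    return len(q),round(a/1000,4),round(b/1000,4),round(rr,1)
E
python3 - <<'E'
from h import *
p,d,c=shot('wrist','w3');Xw=cloud(d,c)
p,d,c=shot('top','top2');Xt=cloud(d,c)
for n,x,y in(('j1',.652,-.256),('j2',.551,-.354),('j3',.469,-.27)):
    print(n,cyl(Xw,x,y,.06,.045,.006),cyl(Xt,x,y,.06,.045,.006))
print('insert plate',cyl(Xt,.70,.21,.005,.1,.0035),'stem',cyl(Xt,.7,.21,.09,.05))
go([.56,-.29,.25],R0)
E
```

```text
time_s: 12.55
position: [0.7027, 0.2096, 0.0685]
tcp_rot: [0.001, 3.141, 0.0]
ft_force: [-0.1, 0.3, -1.6]
opening: 0.018
time_s: 13.55
position: [0.7023, 0.2095, 0.2799]
time_s: 14.55
position: [0.5767, -0.2361, 0.2786]
time_s: 14.92
position: [0.5619, -0.2893, 0.2781]
j1 (1059, 0.6535, -0.2545, 24.3) (245, 0.6532, -0.2554, 24.0)
j2 (1341, 0.5518, -0.3535, 23.9) (206, 0.552, -0.3533, 24.5)
j3 (1653, 0.4708, -0.2704, 23.8) (264, 0.4701, -0.2707, 23.6)
insert plate (2358, 0.7, 0.21, 99.9) stem (53, 0.6993, 0.2083, 10.0)
shift units [ 0.017 -0.014  0.187] pos [ 0.5626 -0.2879  0.278 ]
turn units [0.008 0.003 0.018]
```

View pics/top2.png

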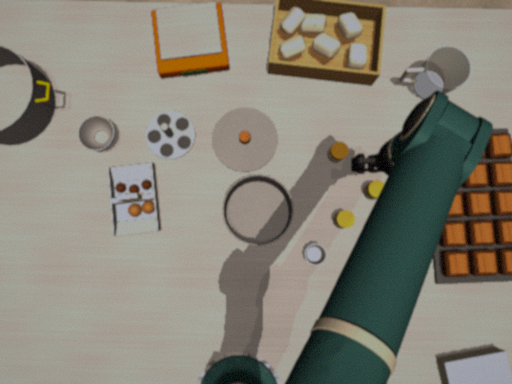

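```bash
python3 -m handwheel '[[[-0.202,0.073,0.2,0,0,0],[-0.202,0.073,0.3,0,0,0],[-0.202,0.074,0.3,0,0,0],[0,0,0.3,0,0,0],[0,0,0.3,0,0,0],[0,0,0.22,0,0,0],[0,0,0,0,0,0],[0,0,0,0,0,0]]]' 0.85 
python3 -m handwheel '[[[0,0,0,0,0,0],[0,0,0,0,0,0],[0,0,0,0,0,0],[0,0,0,0,0,0]]]' 0
python3 -m handwheel '[[[0,0,-0.1,0,0,0],[0,0,-0.2,0,0,0],[0,0,-0.3,0,0,0],[0,0,-0.3,0,0,0],[0.1,0.2,0,0,0,0],[0.18,0.31,0,0,0,0],[0.18,0.31,0,0,0,0],[0.18,0.31,0,0,0,0]]]'
python3 -m handwheel '[[[0.177,0.313,0,0,0,0],[0,0,0,0,0,0],[0,0,0,0,0,0]]]'
python3 - <<'E'
from h import *
go([.531,-.0385,.041],R0)
p,d,c=shot('wrist','w4')
E
```

```text
time_s: 16.02
position: [0.654, -0.2563, 0.0366]
tcp_rot: [-0.001, 3.139, -0.001]
ft_force: [0.6, -1.0, 0.5]
opening: 0.0725
time_s: 16.52
position: [0.6543, -0.2571, 0.0376]
tcp_rot: [0.001, 3.138, -0.001]
ft_force: [-0.3, 1.0, 6.3]
opening: 0.0462
time_s: 17.52
position: [0.5556, -0.086, 0.1709]
tcp_rot: [0.002, 3.141, 0.0]
ft_force: [0.1, 0.7, -1.5]
opening: 0.0458
time_s: 17.9
position: [0.5306, -0.0408, 0.171]
tcp_rot: [0.001, 3.14, -0.0]
ft_force: [-0.7, -0.7, -1.3]
opening: 0.046
shift units [-0.001  0.016  0.867] pos [ 0.5306 -0.0408  0.171 ]
turn units [-0.002  0.014 -0.006]
```

View pics/w4.png

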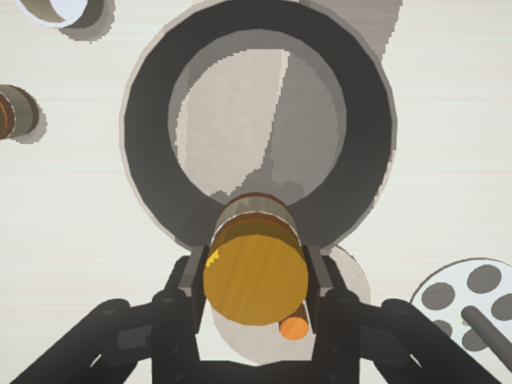

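The jar is held and upright over the far half of the tin. I'll lower it now.

```bash
python3 -m handwheel '[[[0,0.016,0.2,0,0,0],[0,0,0.25,0,0,0],[0,0,0.2,0,0,0],[0,0,0.14,0,0,0],[0,0,0.06,0,0,0],[0,0,0,0,0,0],[0,0,0,0,0,0]]]'
python3 -m handwheel '[[[0,0,0,0,0,0],[0,0,0,0,0,0],[0,0,0,0,0,0],[0,0,-0.1,0,0,0],[0,0,-0.2,0,0,0],[0,0,-0.3,0,0,0],[0,0,-0.3,0,0,0],[0,0,-0.3,0,0,0]]]' 0.68
python3 - <<'E'
from h import *
p,d,c=shot('wrist','w5');X=cloud(d,c)
print('jar in tin',cyl(X,.531,-.0385,.064,.045,.008))
def at(a): return Ro.from_euler('z',a,degrees=True)*R0
go([.552,-.3535,.24],at(60))
E
```

```text
time_s: 18.82
position: [0.5309, -0.0386, 0.0431]
tcp_rot: [0.003, 3.14, -0.0]
ft_force: [-0.2, -0.3, -1.6]
opening: 0.0461
time_s: 19.82
position: [0.5301, -0.0381, 0.2252]
tcp_rot: [0.001, 3.14, 0.0]
ft_force: [1.4, 0.5, -0.5]
opening: 0.058
jar in tin (2034, 0.5423, -0.0383, 35.7)
shift units [-0.127 -2.1   -0.06 ] pos [ 0.5335 -0.0385  0.2311]
turn units [-0.041  0.088 -8.737]
```

```bash
python3 -m handwheel '[[[-0.02,-0.35,0,0,0,0],[-0.021,-0.35,0,0,0,0],[-0.021,-0.35,0,0,0,0],[-0.021,-0.35,0,0,0,0],[-0.021,-0.35,0,0,0,0],[-0.021,-0.35,0,0,0,0],[0,0,0,0,0,0.95],[0,0,0,0,0,0.95]]]' 0.85|head -2
python3 -m handwheel '[[[0,0,0,0,0,0.97],[0,0,0,0,0,0.97],[0,0,0,0,0,0.97],[0,0,0,0,0,0.97],[0,0,0,0,0,0.97],[0,0,0,0,0,0.97],[0,0,0,0,0,0.97],[0,0,0,0,0,0]]]'
python3 - <<'E'
from h import *
p,d,c=shot('wrist','w6');X=cloud(d,c)
P=cyl(X,.552,-.3535,.06,.05,.006);print(P)
go([P[1],P[2],.035],Ro.from_euler('z',-60,degrees=True)*R0);print(robot.sense()['q'].round(2))
E
```

```text
time_s: 20.88
position: [0.5482, -0.3541, 0.2232]
time_s: 21.88
position: [0.5488, -0.3528, 0.2232]
tcp_rot: [1.564, 2.724, 0.0]
ft_force: [0.2, -0.7, 0.7]
opening: 0.0729
(1731, 0.5523, -0.3535, 24.0)
shift units [-0.015  0.017  1.254] pos [ 0.5488 -0.3528  0.2231]
turn units [0.003 0.002 0.051]
[ 0.04  0.55  0.69  1.64 -0.38  1.1   1.36]
```

```bash
python3 -m handwheel '[[[-0.015,0.017,0.2,0,0,0.05],[0,0,0.3,0,0,0],[0,0,0.3,0,0,0],[0,0,0.3,0,0,0],[0,0,0.15,0,0,0],[0,0,0,0,0,0],[0,0,0,0,0,0]]]' |head -2
python3 -m handwheel '[[[0,0,0,0,0,0],[0,0,0,0,0,0],[0,0,0,0,0,0],[0,0,0,0,0,0],[0,0,-0.1,0,0,0],[0,0,-0.2,0,0,0],[0,0,-0.3,0,0,0],[0,0,-0.3,0,0,0]]]' 0
python3 -m handwheel '[[[0.17,0.045,0,0,0,0],[0.334,0.095,0,0,0,0],[0.334,0.095,0,0,0,0],[0.334,0.095,0,0,0,0],[0.334,0.095,0,0,0,0],[0.334,0.095,0,0,0,0],[0.334,0.095,0,0,0,0],[0.17,0.05,0,0,0,0]]]' |head -2
python3 -m handwheel '[[[0,0,0,0,0,0],[0,0,0,0,0,0]]]'
python3 - <<'E'
from h import *
go([.4635,.0005,.041],Ro.from_euler('z',-60,degrees=True)*R0)
E
```

```text
time_s: 22.8
position: [0.5532, -0.3546, 0.037]
time_s: 23.8
position: [0.5518, -0.3535, 0.172]
tcp_rot: [-1.574, -2.719, -0.0]
ft_force: [0.9, 0.2, -1.6]
opening: 0.0461
time_s: 24.8
position: [0.4625, 0.0038, 0.1707]
time_s: 25.05
position: [0.4638, 0.0001, 0.1707]
tcp_rot: [1.575, 2.717, 0.001]
ft_force: [-0.1, -0.4, -1.8]
opening: 0.0461
shift units [ 0.003 -0.001  0.864] pos [4.638e-01 1.000e-04 1.707e-01]
turn units [ 0.008  0.004 -0.026]
```

```bash
python3 -m handwheel '[[[0,0,0.2,0,0,0],[0,0,0.25,0,0,0],[0,0,0.2,0,0,0],[0,0,0.14,0,0,0],[0,0,0.06,0,0,0],[0,0,0,0,0,0],[0,0,0,0,0,0]]]'
python3 -m handwheel '[[[0,0,0,0,0,0],[0,0,0,0,0,0],[0,0,0,0,0,0],[0,0,-0.1,0,0,0],[0,0,-0.2,0,0,0],[0,0,-0.3,0,0,0],[0,0,-0.3,0,0,0],[0,0,-0.3,0,0,0]]]' 0.68 | head -2
python3 -m handwheel '[[[-0.317,-0.173,0,0,0,0],[-0.317,-0.173,0,0,0,0],[-0.317,-0.173,0,0,0,0],[-0.317,-0.173,0,0,0,0],[-0.317,-0.173,0,0,0,0],[0,0,0,0,0,0.97],[0,0,0,0,0,0.97],[0,0,0,0,0,0.97]]]' 0.85|head -2
python3 -m handwheel '[[[0,0,0,0,0,0.97],[0,0,0,0,0,0.97],[0,0,0,0,0,0.97],[0,0,0,0,0,0.97],[0,0,0,0,0,0.97],[0,0,0,0,0,0.97],[0,0,0,0,0,0]]]' |head -2
python3 - <<'E'
from h import *
p,d,c=shot('wrist','w7');X=cloud(d,c)
P=cyl(X,.47,-.2705,.06,.05,.006);print(P)
go([P[1],P[2],.035],Ro.from_euler('z',-120,degrees=True)*R0);print(robot.sense()['q'].round(2))
E
```

```text
time_s: 25.92
position: [0.4642, 0.0006, 0.0433]
tcp_rot: [1.574, 2.717, 0.001]
ft_force: [-0.0, -0.5, -1.5]
opening: 0.0464
time_s: 26.92
position: [0.4632, 0.0006, 0.2248]
time_s: 27.92
position: [0.469, -0.2702, 0.2234]
time_s: 28.8
position: [0.4692, -0.2697, 0.2232]
(1740, 0.4717, -0.2704, 24.0)
shift units [0.004 0.016 1.254] pos [ 0.4693 -0.2697  0.2231]
turn units [ 0.002 -0.002 -0.004]
[-0.39  0.47  1.11  1.93 -0.48  1.05  0.41]
```

View pics/w7.png

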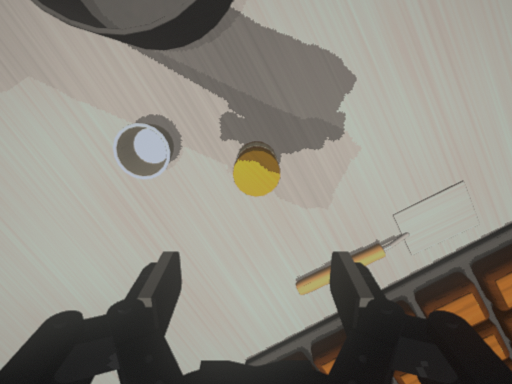

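```bash
python3 -m handwheel '[[[0.004,0.016,0.2,0,0,0],[0,0,0.3,0,0,0],[0,0,0.3,0,0,0],[0,0,0.3,0,0,0],[0,0,0.15,0,0,0],[0,0,0,0,0,0],[0,0,0,0,0,0]]]' |head -2
python3 -m handwheel '[[[0,0,0,0,0,0],[0,0,0,0,0,0],[0,0,0,0,0,0],[0,0,0,0,0,0],[0,0,-0.1,0,0,0],[0,0,-0.2,0,0,0],[0,0,-0.3,0,0,0],[0,0,-0.3,0,0,0]]]' 0
python3 -m handwheel '[[[0.13,-0.085,0,0,0,0],[0.272,-0.173,0,0,0,0],[0.272,-0.173,0,0,0,0],[0.272,-0.173,0,0,0,0],[0.14,-0.086,0,0,0,0],[0,0,0,0,0,0],[0,0,0,0,0,0]]]'
python3 - <<'E'
from h import *
go([.4635,-.0775,.041],Ro.from_euler('z',-120,degrees=True)*R0)
p,d,c=shot('wrist','w8')
E
```

```text
time_s: 29.72
position: [0.4724, -0.2711, 0.0363]
time_s: 30.72
position: [0.4714, -0.2705, 0.1721]
tcp_rot: [-2.723, -1.567, -0.0]
ft_force: [1.1, 0.4, -1.1]
opening: 0.0462
time_s: 31.6
position: [0.4642, -0.0785, 0.1706]
tcp_rot: [2.723, 1.566, 0.001]
ft_force: [0.2, 1.0, -0.9]
opening: 0.0464
shift units [ 0.003 -0.008  0.864] pos [ 0.4642 -0.0785  0.1706]
turn units [ 0.007 -0.004 -0.028]
```

View pics/w8.png

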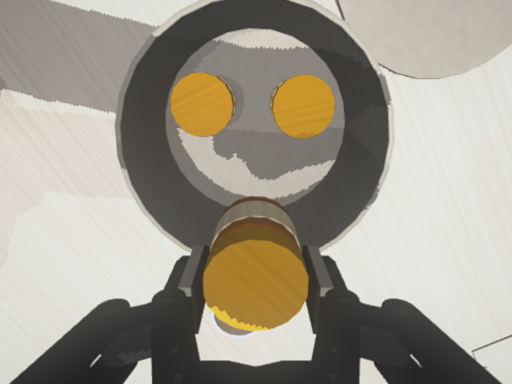

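```bash
python3 -m handwheel '[[[0,-0.008,0.2,0,0,0],[0,0,0.25,0,0,0],[0,0,0.2,0,0,0],[0,0,0.14,0,0,0],[0,0,0.06,0,0,0],[0,0,0,0,0,0],[0,0,0,0,0,0]]]'
python3 -m handwheel '[[[0,0,0,0,0,0],[0,0,0,0,0,0],[0,0,0,0,0,0],[0,0,-0.1,0,0,0],[0,0,-0.2,0,0,0],[0,0,-0.3,0,0,0],[0,0,-0.3,0,0,0],[0,0,-0.3,0,0,0]]]' 0.68 | head -2
python3 -m handwheel '[[[0.331,-0.135,0,0,0,0],[0.331,-0.135,0,0,0,0],[0.331,-0.135,0,0,0,0],[0.331,-0.135,0,0,0,0],[0.331,-0.135,0,0,0,0],[0.331,-0.135,0,0,0,0],[0.331,-0.135,0,0,0,0],[0,0,0,0,0,0]]]' 0.68|head -2
python3 -m handwheel '[[[0,0,0,0,0,-0.93],[0,0,0,0,0,-0.93],[0,0,0,0,0,-0.93],[0,0,0,0,0,-0.93],[0,0,0,0,0,-0.93],[0,0,0,0,0,-0.93],[0,0,0,0,0,0]]]' |head -2
python3 - <<'E'
from h import *
p,d,c=shot('wrist','w9');X=cloud(d,c)
m=(abs(X[...,2]-.09)<.006)&(np.hypot(X[...,0]-.5145,X[...,1]-.2945)<.06);q=X[m]
r=cv2.minAreaRect((q[:,:2]*1000).astype(np.float32));print(len(q),r)
go([r[0][0]/1000,r[0][1]/1000,.056],Ro.from_euler('z',-81.7,degrees=True)*R0);print(robot.sense()['q'].round(2))
p,d,c=shot('top','top3');X=cloud(d,c)
for x,y in((.531,-.0385),(.4635,.0005),(.4635,-.0775)):print(cyl(X,x,y,.064,.04,.006))
E
```

```text
time_s: 32.52
position: [0.4637, -0.0776, 0.0433]
tcp_rot: [2.722, 1.566, 0.002]
ft_force: [-0.0, 0.6, -1.5]
opening: 0.046
time_s: 33.52
position: [0.4627, -0.0775, 0.2245]
time_s: 34.52
position: [0.5144, 0.2995, 0.2227]
time_s: 35.4
position: [0.5152, 0.2934, 0.2235]
841 ((515.5806274414062, 297.1486511230469), (13.112335205078125, 53.24911880493164), 8.430671691894531)
shift units [0.022 0.006 1.115] pos [0.5151 0.2936 0.2233]
turn units [ 0.003 -0.003 -0.041]
[-1.27  0.51  0.95  1.8  -0.47  1.07 -0.01]
(250, 0.5296, -0.0392, 23.8)
(257, 0.461, 0.0086, 31.4)
(257, 0.463, -0.0788, 23.6)
```

View pics/top3.png

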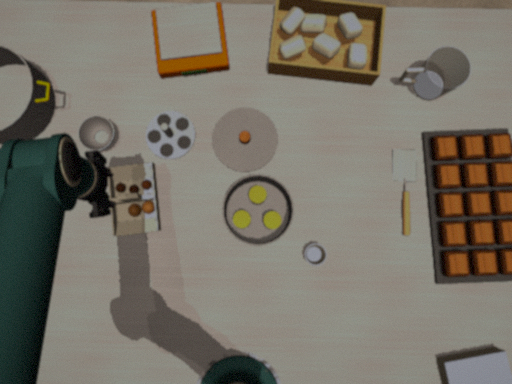

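All three jars stand upright in the tin, at (258,194), (241,218) and (273,219). Next I'll grip the dish by its tab and carry it gently beside the tin.

```bash
python3 -m handwheel '[[[0.022,0.006,0.2,0,0,-0.04],[0,0,0.3,0,0,0],[0,0,0.3,0,0,0],[0,0,0.2,0,0,0],[0,0,0.115,0,0,0],[0,0,0,0,0,0],[0,0,0,0,0,0]]]' |head -2
python3 -m handwheel '[[[0,0,0,0,0,0],[0,0,0,0,0,0],[0,0,0,0,0,0],[0,0,0,0,0,0],[0,0,0,0,0,0]]]' 0
python3 -m handwheel '[[[0,0,-0.05,0,0,0],[0,0,-0.1,0,0,0],[0,0,-0.16,0,0,0],[0,0,-0.2,0,0,0],[0,0,-0.2,0,0,0],[0,0,-0.16,0,0,0],[0,0,-0.08,0,0,0],[0,0,0,0,0,0]]]'
python3 -m handwheel '[[[-0.04,0.005,0,0,0,0],[-0.08,0.011,0,0,0,0],[-0.12,0.016,0,0,0,0],[-0.158,0.0214,0,0,0,0],[-0.158,0.0214,0,0,0,0],[-0.158,0.0214,0,0,0,0],[-0.158,0.0214,0,0,0,0],[-0.158,0.0214,0,0,0,0]]]'
python3 -m handwheel '[[[-0.158,0.0214,0,0,0,0],[-0.158,0.0214,0,0,0,0],[-0.158,0.0214,0,0,0,0],[-0.158,0.0214,0,0,0,0],[-0.158,0.0214,0,0,0,0],[-0.158,0.0214,0,0,0,0],[-0.158,0.0214,0,0,0,0],[-0.158,0.0214,0,0,0,0]]]'
python3 -m handwheel '[[[-0.12,0.016,0,0,0,0],[-0.06,0.01,0,0,0,0],[-0.02,0.005,0,0,0,0],[0,0,0,0,0,0]]]'
python3 - <<'E'
from h import *
go([.608,-.0248,.178],Ro.from_euler('z',-81.7,degrees=True)*R0);print(robot.sense()['q'].round(2))
p,d,c=shot('top','top4');X=cloud(d,c)
a=cv2.imread('pics/top4.png')[110:270,170:350];shot('scene','sc4');b=cv2.imread('pics/sc4.png')[110:250,200:340]
cv2.imwrite('pics/c4.png',np.hstack([cv2.resize(a,(450,400)),cv2.resize(b,(350,400))]))
E
```

```text
time_s: 36.38
position: [0.5164, 0.2983, 0.0566]
time_s: 37.0
position: [0.5154, 0.2983, 0.0561]
tcp_rot: [-2.05, -2.379, -0.001]
ft_force: [-2.4, 0.1, 6.7]
opening: 0.013
time_s: 38.0
position: [0.5156, 0.2981, 0.1984]
tcp_rot: [2.051, 2.38, 0.002]
ft_force: [0.0, -0.9, -5.6]
opening: 0.0137
time_s: 39.0
position: [0.5592, 0.1456, 0.1977]
tcp_rot: [2.053, 2.378, -0.001]
ft_force: [0.5, 0.2, -6.3]
opening: 0.0133
time_s: 40.0
position: [0.6119, -0.0381, 0.1976]
tcp_rot: [2.053, 2.378, -0.001]
ft_force: [-0.5, 0.2, -5.6]
opening: 0.0132
time_s: 40.5
position: [0.6212, -0.0638, 0.1977]
tcp_rot: [-2.05, -2.38, -0.0]
ft_force: [0.9, 0.9, -6.0]
opening: 0.0132
shift units [ 0.27  -0.049  0.131] pos [ 0.6212 -0.0638  0.1977]
turn units [-0.002 -0.005  0.033]
[-0.59  0.59  0.9   1.74 -0.53  1.07  0.65]
```

View pics/c4.png

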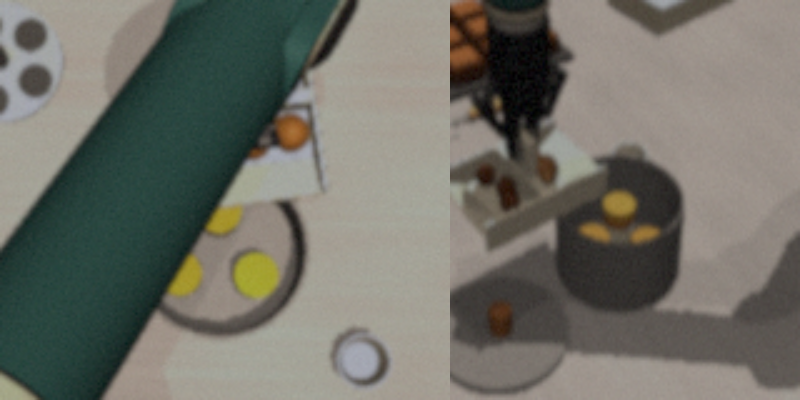

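The dish is held level with the walnuts facing the tin, but it sits about 4 cm too far in −y. I'll correct that and start tilting about the lip.

```bash
python3 -m handwheel '[[[0.06,-0.01,0.03,0,0,0],[0.09,-0.02,0.04,0,0,0],[0.08,-0.019,0.04,0,0,0],[0.04,0,0.021,0,0,0],[0,0,0,0,0,0]]]' |head -2
python3 -m handwheel '[[[0,-0.0075,-0.022,-0.3,0,0],[0,-0.015,-0.044,-0.6,0,0],[0,-0.015,-0.044,-0.6,0,0],[0,-0.015,-0.044,-0.6,0,0],[0,-0.015,-0.044,-0.6,0,0],[0,0,0,0,0,0]]]'
cat >> h.py <<'E'
def dish():
    s=robot.sense();R=Ro.from_rotvec(s['tcp_rot']);p=s['position']
    lip=p+R.apply([0,-.093,.028]);z=R.apply([0,0,1]);print('lip',lip.round(4),'tilt',round(np.degrees(np.arccos(-z[2])),1),'zdir',z.round(3),'q',s['q'].round(2))
E
python3 -c "
from h import *
dish()"
```

```text
time_s: 41.22
position: [0.608, -0.0245, 0.1779]
time_s: 41.98
position: [0.5931, -0.0285, 0.2066]
tcp_rot: [1.902, 2.202, 0.361]
ft_force: [0.7, 0.2, -5.3]
opening: 0.0133
lip [ 0.5147 -0.0399  0.1505] tilt 18.5 zdir [ 0.314  0.048 -0.948] q [-0.73  0.34  0.91  2.05 -0.62  0.64  0.71]
```

```bash
python3 -m handwheel '[[[0,-0.015,-0.044,-0.6,0,0],[0,-0.015,-0.044,-0.6,0,0],[0,0,0,0,0,0]]]'
python3 -c "
from h import *
dish()"
```

```text
time_s: 42.35
position: [0.5848, -0.0293, 0.2168]
tcp_rot: [1.826, 2.116, 0.504]
ft_force: [-1.2, -0.4, -6.0]
opening: 0.0134
lip [ 0.5151 -0.0395  0.15  ] tilt 26.7 zdir [ 0.444  0.067 -0.893] q [-0.71  0.24  0.86  2.16 -0.7   0.45  0.82]
```

Joint 6 would run out near 40° of tilt in this direction. I'll level the dish and yaw it so the lip points −y, then pour from the tin's +y side.

```bash
python3 -m handwheel '[[[0,0.012,0.045,0.6,0,0],[0,0.012,0.045,0.6,0,0],[0,0.012,0.045,0.6,0,0],[0,0.012,0.045,0.6,0,0],[0,0.012,0.045,0.6,0,0],[0,0.012,0.045,0.6,0,0],[0,0.006,0.022,0.28,0,0],[0,0,0,0,0,0]]]' |head -3
python3 -m handwheel '[[[0,0,-0.13,0,0,-0.4],[0,0,0,0,0,-0.85],[0,0,0,0,0,-0.85],[0,0,0,0,0,-0.85],[0,0,0,0,0,-0.85],[0,0,0,0,0,-0.85],[0,0,0,0,0,-0.85],[0,0,0,0,0,-0.85]]]' | head -3
python3 -m handwheel '[[[0,0,0,0,0,-0.85],[0,0,0,0,0,-0.85],[0,0,0,0,0,-0.85],[0,0,0,0,0,-0.85],[0,0,0,0,0,-0.85],[0,0,0,0,0,-0.85],[0,0,0,0,0,-0.45],[0,0,0,0,0,0]]]' | head -3
python3 -c "
from h import *
dish();go([.486,.085,.178],R0)"
```

```text
time_s: 43.35
position: [0.6089, -0.0254, 0.1776]
tcp_rot: [2.049, 2.379, -0.0]
time_s: 44.35
position: [0.6083, -0.026, 0.2]
tcp_rot: [1.011, 2.969, 0.004]
time_s: 45.35
position: [0.6083, -0.0262, 0.1998]
tcp_rot: [-0.008, 3.136, 0.001]
lip [ 0.6089 -0.1192  0.1717] tilt 0.3 zdir [ 0.005  0.001 -1.   ] q [-0.44  0.47  0.57  1.77 -0.3   0.99  1.82]
shift units [0.813 0.745 0.141] pos [ 0.6083 -0.0262  0.1998]
turn units [0.005 0.043 0.04 ]
```

```bash
python3 -m handwheel '[[[0.05,0.045,0,0,0,0],[0.11,0.1,0,0,0,0],[0.13,0.12,0,0,0,0],[0.13,0.12,0,0,0,0],[0.13,0.12,0,0,0,0],[0.13,0.12,0,0,0,0],[0.09,0.08,0.04,0,0,0],[0.043,0.04,0.06,0,0,0]]]' |head -3
python3 -m handwheel '[[[0,0,0.04,0,0,0],[0,0,0,0,0,0]]]' |head -3
python3 -m handwheel '[[[0,-0.0075,-0.022,-0.3,0,0],[0,-0.015,-0.044,-0.6,0,0],[0,-0.015,-0.044,-0.6,0,0],[0,-0.015,-0.044,-0.6,0,0],[0,-0.015,-0.044,-0.6,0,0],[0,-0.015,-0.044,-0.6,0,0],[0,0,0,0,0,0]]]'
python3 -c "
from h import *
dish()"
```

```text
time_s: 46.35
position: [0.4849, 0.0865, 0.1824]
tcp_rot: [-0.01, 3.138, 0.002]
time_s: 46.6
position: [0.4859, 0.0848, 0.1759]
tcp_rot: [-0.007, 3.14, -0.001]
time_s: 47.48
position: [0.4867, 0.0644, 0.2099]
tcp_rot: [-0.001, 3.078, 0.614]
ft_force: [-0.1, -0.2, -5.6]
opening: 0.0133
lip [ 0.4869 -0.0107  0.1484] tilt 22.5 zdir [ 0.003  0.383 -0.924] q [-0.38  0.27  0.49  2.06 -0.63  0.99  2.07]
```

```bash
python3 -m handwheel '[[[0,-0.014,-0.041,-0.56,0,0],[0,-0.014,-0.041,-0.56,0,0],[0,-0.014,-0.041,-0.56,0,0],[0,-0.014,-0.041,-0.56,0,0],[0,-0.014,-0.041,-0.56,0,0],[0,-0.014,-0.041,-0.56,0,0],[0,-0.014,-0.041,-0.56,0,0],[0,0,0,0,0,0]]]'
python3 -m handwheel '[[[0,0,0,0,0,0],[0,0,0,0,0,0],[0,0,0,0,0,0],[0,0,0,0,0,0],[0,0,0,0,0,0],[0,0,0,0,0,0]]]'
python3 - <<'E'
from h import *
dish()
shot('top','top5');shot('scene','sc5')
a=cv2.imread('pics/top5.png')[130:270,170:330];b=cv2.imread('pics/sc5.png')[100:240,190:330]
cv2.imwrite('pics/c5.png',np.hstack([cv2.resize(a,(420,400)),cv2.resize(b,(380,400))]))
E
```

```text
time_s: 48.48
position: [0.4861, 0.0301, 0.2356]
tcp_rot: [0.005, -2.853, -1.312]
ft_force: [-0.3, 0.5, -5.9]
opening: 0.0132
time_s: 49.22
position: [0.4857, 0.0316, 0.2371]
tcp_rot: [0.009, -2.851, -1.319]
ft_force: [-0.1, 0.1, -5.0]
opening: 0.0133
lip [ 0.4862 -0.0073  0.1481] tilt 49.7 zdir [-0.002  0.762 -0.647] q [-0.04  0.43  0.47  2.01 -0.97  1.4   2.52]
```

View pics/c5.png

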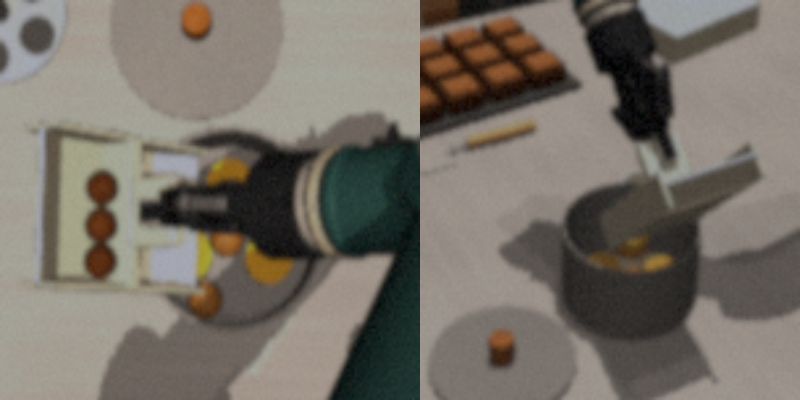

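Both walnuts are in the tin and the three truffles are still in their section. I'll level the dish and carry it clear.

```bash
python3 -m handwheel '[[[0,0.006,0.022,0.3,0,0],[0,0.012,0.045,0.6,0,0],[0,0.012,0.045,0.6,0,0],[0,0.012,0.045,0.6,0,0],[0,0.012,0.045,0.6,0,0],[0,0.012,0.045,0.6,0,0],[0,0.012,0.045,0.6,0,0],[0,0.012,0.045,0.6,0,0]]]' |head -2
python3 -m handwheel '[[[0,0.012,0.045,0.6,0,0],[0,0.012,0.045,0.6,0,0],[0,0.012,0.045,0.6,0,0],[0,0.012,0.045,0.6,0,0],[0,0.012,0.045,0.6,0,0],[0,0.012,0.045,0.6,0,0],[0,0.006,0.022,0.3,0,0],[0,0.002,0.004,0.05,0,0]]]' |head -2
python3 -m handwheel '[[[0,0,-0.05,0,0,0],[0,0.02,-0.08,0,0,0],[-0.01,0.08,0,0,0,0],[-0.01,0.13,0,0,0,0],[-0.02,0.2,0,0,0,0],[-0.02,0.25,0,0,0,0],[-0.02,0.25,0,0,0,0],[-0.01,0.22,0,0,0,0]]]' |head -2
python3 -m handwheel '[[[0,0.15,0,0,0,0],[0,0.09,0,0,0,0],[0,0.04,0,0,0,0],[0,0,0.1,0,0,0],[0,0,0.2,0,0,0],[0,0,0.2,0,0,0],[0,0,0,0,0,0],[0,0,0,0,0,0]]]'
python3 -c "
from h import *
dish();go([.50,.30,.057],R0)"
```

```text
time_s: 50.32
position: [0.4849, 0.0729, 0.205]
time_s: 51.32
position: [0.4846, 0.0908, 0.1623]
time_s: 52.32
position: [0.4975, 0.2658, 0.1553]
time_s: 53.32
position: [0.499, 0.2928, 0.0768]
tcp_rot: [-0.006, 3.129, -0.23]
ft_force: [-0.4, 0.9, -4.1]
opening: 0.0132
lip [0.4995 0.1967 0.0628] tilt 8.4 zdir [ 0.004 -0.146 -0.989] q [-1.    0.62  0.47  1.86 -0.2   0.81  1.11]
shift units [-0.006  0.067  0.124] pos [0.499  0.2928 0.0768]
turn units [-1.224  0.032  0.034]
```

```bash
python3 -m handwheel '[[[0,0,-0.06,-0.4,0,0],[0,0,-0.06,-0.4,0,0],[0,0,0,-0.42,0.03,0.03],[0,0,0,0,0,0],[0,0,0,0,0,0]]]'
python3 -c "
from h import *
dish();go([.50,.30,.057],R0)"
```

```text
time_s: 53.95
position: [0.4986, 0.2956, 0.0949]
tcp_rot: [0.002, -3.142, -0.0]
ft_force: [-0.2, -0.0, -5.2]
opening: 0.0132
lip [0.4987 0.2026 0.0669] tilt 0.0 zdir [-0.  0. -1.] q [-0.9   0.54  0.39  1.9  -0.29  0.75  1.24]
shift units [-0.01   0.03   0.253] pos [0.4986 0.2956 0.0949]
turn units [ 0.    -0.001  0.012]
```

```bash
python3 -m handwheel '[[[0,0,0.08,0,0,0],[0,0,0.1,0,0,0],[0,0,0.04,0,0,0],[0,0,0.02,0,0,0],[0,0,0.01,0,0,0],[0,0,0,0,0,0],[0,0,0,0,0,0]]]'
python3 -m handwheel '[[[0,0,0,0,0,0],[0,0,0,0,0,0],[0,0,0,0,0,0],[0,0,-0.2,0,0,0],[0,0,-0.3,0,0,0],[0,0,-0.3,0,0,0],[0,0,-0.3,0,0,0],[0,0,-0.2,0,0,0]]]' 0.7
python3 - <<'E'
from h import *
p,d,c=shot('top','top6');X=cloud(d,c)
print('knob',cyl(X,.69,0,.042,.03,.008)); go([.69,0,.25],R0)
D=X[155:245,90:180].reshape(-1,3);T=D[(D[:,2]>.075)&(D[:,2]<.1)];print('tab',len(T),T.mean(0).round(3))
cv2.imwrite('pics/c6.png',cv2.resize(cv2.imread('pics/top6.png')[90:270,80:340],(780,540)))
E
```

```text
time_s: 54.82
position: [0.4984, 0.2955, 0.0568]
tcp_rot: [0.002, -3.141, 0.001]
ft_force: [-0.6, 0.8, -4.2]
opening: 0.0135
time_s: 55.82
position: [0.499, 0.2957, 0.2542]
tcp_rot: [-0.002, 3.14, 0.002]
ft_force: [0.6, -0.7, -0.5]
opening: 0.0599
knob (106, 0.6885, -0.0013, 15.6)
shift units [-1.259 -1.979  0.049] pos [0.5007 0.2966 0.2577]
turn units [0.04  0.046 0.011]
tab 139 [0.498 0.292 0.089]
```

View pics/c6.png

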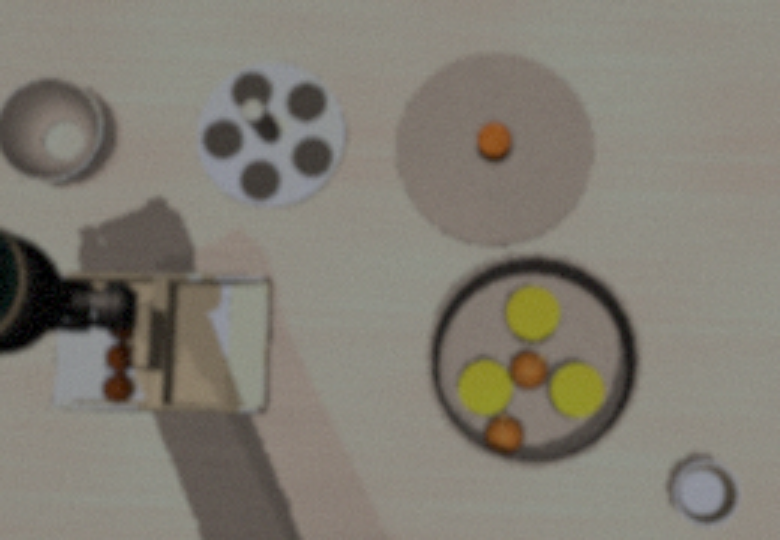

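The three jars and both walnuts are in the tin, and the dish is level with an empty walnut section. Now I'll fetch the lid.

```bash
python3 -m handwheel '[[[-0.18,-0.283,0,0,0,0],[-0.18,-0.283,0,0,0,0],[-0.18,-0.283,0,0,0,0],[-0.18,-0.283,0,0,0,0],[-0.18,-0.283,0,0,0,0],[-0.18,-0.283,0,0,0,0],[-0.18,-0.283,0,0,0,0],[0,0,0,0,0,0]]]' |head -2
python3 - <<'E'
from h import *
p,d,c=shot('wrist','w10');X=cloud(d,c);P=cyl(X,.69,0,.044,.03,.005);print(P)
go([P[1],P[2],.020],R0)
z=np.load('pics/top6.npz');X=cloud(z['d'],z);m=np.hypot(X[...,0]-.486,X[...,1]+.0385)<.07;print('max z in tin',np.nanmax(X[m][:,2]))
q=X[(abs(X[...,2]-.110)<.006)&(np.hypot(X[...,0]-.486,X[...,1]+.0385)<.1)];print('rim',((q.min(0)+q.max(0))/2).round(4),cv2.minEnclosingCircle((q[:,:2]*1000).astype(np.float32)))
E
```

```text
time_s: 56.88
position: [0.6887, -0.0074, 0.2513]
(600, 0.69, -0.0003, 15.9)
shift units [-0.016  0.028  1.541] pos [ 0.688  -0.004   0.2511]
turn units [-0.016 -0.012 -0.02 ]
max z in tin 0.07176504609042489
rim [ 0.4859 -0.0398  0.1101] ((486.46978759765625, -39.88120651245117), 89.92122650146484)
```

```bash
python3 -m handwheel '[[[-0.016,0.028,0.3,0,0,0],[0,0,0.35,0,0,0],[0,0,0.35,0,0,0],[0,0,0.3,0,0,0],[0,0,0.15,0,0,0],[0,0,0.09,0,0,0],[0,0,0,0,0,0],[0,0,0,0,0,0]]]' |head -2
python3 -m handwheel '[[[0,0,0,0,0,0],[0,0,0,0,0,0],[0,0,0,0,0,0],[0,0,0,0,0,0],[0,0,0,0,0,0]]]' 0
python3 -m handwheel '[[[0,0,-0.1,0,0,0],[0,0,-0.2,0,0,0],[0,0,-0.3,0,0,0],[0,0,-0.3,0,0,0],[0,0,-0.15,0,0,0],[0.1,-0.02,0,0,0,0],[0.25,-0.047,0,0,0,0],[0.25,-0.047,0,0,0,0]]]' |head -2
python3 -m handwheel '[[[0.25,-0.047,0,0,0,0],[0.25,-0.047,0,0,0,0],[0.2,-0.035,0,0,0,0],[0.06,-0.012,0,0,0,0],[0,0,0,0,0,0],[0,0,0,0,0,0]]]'
python3 -c "
from h import *
go([.486,-.0385,.1245],R0)"
```

```text
time_s: 57.92
position: [0.6913, 0.0027, 0.0223]
time_s: 58.55
position: [0.691, 0.0022, 0.0222]
tcp_rot: [-0.002, 3.14, -0.001]
ft_force: [-1.5, -0.6, 7.1]
opening: 0.0303
time_s: 59.55
position: [0.5986, -0.0144, 0.1783]
time_s: 60.3
position: [0.4875, -0.0355, 0.1786]
tcp_rot: [-0.004, 3.141, -0.002]
ft_force: [0.7, 0.6, -3.0]
opening: 0.0302
shift units [ 0.01  -0.02   0.361] pos [ 0.4875 -0.0355  0.1786]
turn units [-0.009  0.003  0.019]
```

```bash
python3 -m handwheel '[[[0.01,-0.02,0.08,0,0,0],[0,0,0.12,0,0,0],[0,0,0.08,0,0,0],[0,0,0.04,0,0,0],[0,0,0.02,0,0,0],[0,0,0.01,0,0,0],[0,0,0,0,0,0],[0,0,0,0,0,0]]]'
python3 -m handwheel '[[[0,0,0,0,0,0],[0,0,0,0,0,0],[0,0,0,0,0,0],[0,0,-0.15,0,0,0],[0,0,-0.3,0,0,0],[0,0,-0.3,0,0,0],[0,0,-0.3,0,0,0],[0,0,0,0,0,0]]]' 0.7
python3 - <<'E'
from h import *
p,d,c=shot('wrist','w11');X=cloud(d,c)
def ana(X):
    m=(abs(X[...,2]-.117)<.012)&(np.hypot(X[...,0]-.486,X[...,1]+.0385)<.088)&(np.hypot(X[...,0]-.486,X[...,1]+.0385)>.03);q=X[m]
    print('disc n',len(q),'slopes',np.linalg.lstsq(np.c_[q[:,:2]-[.486,-.0385],np.ones(len(q))],q[:,2],rcond=None)[0].round(4))
ana(X);print('knob',cyl(X,.486,-.0385,.149,.04,.006))
E
```

```text
time_s: 61.3
position: [0.485, -0.0388, 0.1261]
tcp_rot: [0.003, -3.142, 0.001]
ft_force: [0.1, -0.2, -1.7]
opening: 0.03
time_s: 62.3
position: [0.4869, -0.0388, 0.2866]
tcp_rot: [-0.003, 3.135, 0.001]
ft_force: [-0.0, 0.2, -1.0]
opening: 0.0593
disc n 20347 slopes [-0.0002 -0.0007  0.1138]
knob (892, 0.4845, -0.0388, 16.1)
```

The lid is level and fully home. I'll move the arm clear and take a last look.

```bash
python3 -m handwheel '[[[0,0.3,-0.15,0,0,0],[0,0.35,0,0,0,0],[0,0.35,0,0,0,0],[0,0.35,0,0,0,0],[0,0.35,0,0,0,0],[0,0,0,0,0,0],[0,0,0,0,0,0]]]' |head -2
python3 - <<'E'
from h import *
p,d,c=shot('top','top7');X=cloud(d,c);shot('scene','sc7')
print('knob',cyl(X,.486,-.0385,.149,.04,.006),'insert stem',cyl(X,.7,.21,.09,.06))
a=cv2.imread('pics/top7.png');b=cv2.imread('pics/sc7.png')
cv2.imwrite('pics/c7.png',np.hstack([cv2.resize(a,(400,300)),cv2.resize(b[120:320,180:380],(300,300))]))
E
```

```text
time_s: 63.22
position: [0.484, 0.2153, 0.3042]
knob (133, 0.4834, -0.0394, 15.7) insert stem (51, 0.6998, 0.208, 10.5)
```

View pics/c7.png

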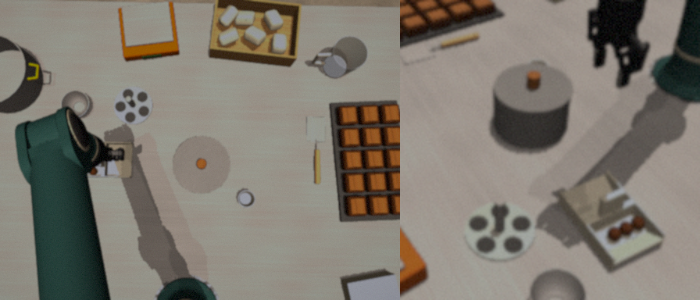

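The last pictures show the lid flat on the tin and the insert lying flat. The dish is level with three truffles in it, and the ramekin, bowl and knife look where they were. I'm handing in.

```bash
python3 -c "
from workcell import robot
print(robot.close_job(),robot.sense()['time_s'])"
```

```text
the job is handed in; nothing more can be done
the job is handed in; nothing more can be done
```

The tin is packed and the job was handed in at about 63 s of robot time, well under the 210 s limit. I took off the lid, lifted out the insert, and stood all three jars upright in the tin. I then tipped in both walnuts (only two were present), set the dish down level and put the lid back on.

**Last checks:**
- **Lid:** its disc is level (slope under 0.001) with its top at about 114 mm. Fully home is 115 mm, and the camera read about 1 mm low earlier too. The lid is about 2 mm off the tin's centre, within its play.
- **Tin contents:** before the lid went on, all three jars and both walnuts were inside. The tallest point was 72 mm, well below the lid's plug.
- **Dish and insert:** all three truffles are in their own section and the walnut section is empty. The dish and insert lie flat, clear of the tin.
- **Other items:** the ramekin, prep bowl and palette knife look unmoved in the pictures. I did not measure them again at the end.

**What went off plan:**
- The first pouring direction would have run joint 6 out of range, so I levelled the dish, turned it and poured from the tin's +y side.
- Levelling after the pour overshot by 8°. I corrected it before setting the dish down, and nothing spilled.

I saw no sign of a jar or the insert being knocked aside.

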